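Lock the setting anvil into the twist-lock base

ROBOT

A 6-joint arm with a two-finger parallel gripper is mounted at the origin on the work surface. World frame = base frame: x ahead of the robot, y to its left, z up, the work surface at z = 0. Lengths are in m, angles in rad, forces in N, time in s.
With the tool pointing down it reaches from about 0.275 to 0.775 m from the base axis. Payload 14.6 kg.
Tool frame: the origin (TCP) lies midway between the tips of the shut fingers; the grasp point (between the pads) lies 19 mm behind it; x points along the fingers, y is the direction in which the jaws open and shut, and the axes are right-handed (so a half turn about x gives the same grasp; the last joint's range is limited). The gripper opens to 85 mm and grips with 20 to 120 N. Pads are 22 mm wide; open, the fingers measure 114 mm over their backs; the gripper's body (76 mm by 85 mm) begins 54 mm behind the grasp point. The pads swing forward as they close: fully open they stand 13 mm farther back than shut.
Start: joints at [1.123, 0.263, -0.048, 1.259, 0, 1.415], TCP at [0.152, 0.503, 0.231] pointing down, gripper open.
Joint ranges: [-2.65, 2.65], [-0.89, 1.7], [-1.18, 1.37], [-2.13, 2.11], [-1.35, 1.29], [-3.14, 3.14]. Speed limits (rad/s): [1.89, 1.89, 2.57, 2.79, 3.14, 3.14].

INTERFACE

Orientations are given as a rotation vector (axis times angle).
In Python, from rig import robot, imaging, job_done gives the robot as it stands. The module is installed in compiled form; this text tells all that it offers.
- The arm moves only by the tool carry_out, never from a script. Its argument "series" is a list of rows, each a list of 6 numbers: the shift along the tool's x, y, z in cm, then the turn, a rotation vector about the tool's x, y, z in degrees. In form: [[tx, ty, tz, ax, ay, az], ...]. A call has 1 to 12 rows; each row shifts and turns the commanded pose from where the row before left it, along the tool's axes as they then stand; what a row does not reach is not made up. A row lasts 1/12 s, in which the tool goes at most 41.7 mm and 7.16 degrees, less where a joint would pass 70% of its speed; a pose out of reach is approached as far as the arm can. A call is refused whole if a number of a shift passes 4.17 or a number of a turn 7.16, either way. A call with a gripper value outside its range is refused whole. "hand" is the finger opening in cm, from 0 to 8.54, set as the call begins (left out, the last holds). The fingers move at their own pace and stop on an object; the grip force is fixed at half the most. Time passes only in rows, so rows that do not move let the fingers close. It gives the time, the measured TCP pose, the force and the opening at its end, in the units of the state.
- robot.get_obs(): the state, without advancing time (a new reading comes with each control period).
- imaging.get_image(name): name is "scene" or "top" or "wrist"; returns the picture (384x512x3 uint8, red, green, blue); there is no depth.
- imaging.get_calibration(name): a dict with "fx", "fy", "cx", "cy" (pixels), "D" ([k1, k2, p1, p2, k3] as OpenCV has them; the pictures are not rectified), "xyz" and "rotation" of the camera in the world; the wrist camera has in their place "tool_from_camera" (4x4, takes a point from camera to tool coordinates, whose origin is the TCP and whose axes are the tool frame's). Camera axes: x right, y up, looking along -z (the intrinsics and any distortion apply to the point x, -y, -z); pixel columns grow to the right and rows downward; lengths in m; the calibration is good to about 2 mm. A picture is of the moment at which its call begins: read the wrist's pose just before it. get_calibration takes no time and is no camera call.
- job_done(): hands the job in, once; it reports no verdict.
The state is a dict: "time": time; "qpos": joint angles; "dq": joint speeds; "joint_efforts": joint torques, N m; "tcp_pos": TCP position; "ee_rot": TCP orientation; "ft_force": force on the tool from outside, world axes, zero at the start; "ft_torque": the same for the moment, N m; "opening": finger opening in m.
Only numpy, scipy, OpenCV 4.12 (cv2) and the standard library are available. Lean on these libraries where they do the work, as an engineer would, in place of code of your own. Each camera call takes 0.05 s, during which the arm holds its last target. There are 200 camera calls.

TASK

Get the bench ready for rivet setting: take the brass T-footed anvil from the wooden die stand, pass its foot down through the slot of the grey twist-lock base, press it down against the spring and turn it a quarter turn either way, then let it rise so the foot is locked in its groove, and let go. The slot plate, with its rib, can sit off to one side of the base, so feel for the slot gently, never pressing the anvil harder than about 60 N, and leave the other dies and tools where they are.

Things in the scene. Friction and masses are not known exactly. Their poses are not given: they have to be found in the camera images.
- anvil: Loose T-footed anvil, 0.22 kg, hanging by its flange in a stand well. Origin: centre of foot underside; z up, x along foot; same after a half turn. From below (mm): steel foot bar 34 (x) by 9 (y), z 0-8; round neck 9 dia, z 8-22; brass flange 34 dia, z 22-28; brass grip block 30 (x) by 14 (y), z 28-66 (grip across the 14); button 13 dia to z 69. Lifts straight out.
- anvil_grip (a point): Centre of the anvil's grip block, 47 mm above the anvil's origin, axes as the anvil's. The anvil may stand in any of the three wells.
- socket: Grey twist-lock base, fixed, 116 (x) by 136 (y) by 50 high. Origin: centre of underside, z up. On top a steel slot plate (top z 50, underside z 40) with a through slot 40 long (base x) by 11 wide (base y), 1 mm bevel. Slot centred in x; in y the plate stands up to 15 mm off centre either way: NOT in this pose, see or feel it. The plate slips only under side loads above about 15 N.
- socket_top (a point): Base's centre line at plate-top height (z 50), fixed to the base, not to the plate. The plate carries a dark rib along x, 60 long, 6 high (z 50-56), on the +y side of the slot, its slot-side face 20 mm from the slot's centre line. Red dots show the locked direction (y). Anvil origin when standing on the plate: z 50; foot in the slot resting on the spring pad: z 38.
- socket_seat (a point): Where the locked anvil's origin belongs if the plate is centred: z 35 of the base. A spring pad (400 N/m) under the slot, moving with the plate, lifts the foot: 5 N at first touch (z 38), 9 N when the flange meets the plate (anvil origin z 28). It turns freely below z 32. Turned 90 deg and let up, the foot rises into a groove along base y, 13.6 wide, 3 deep in the plate's underside.
- stand: The wooden die stand, fixed, 64 (x) by 200 (y) by 26 high, with three wells 40 (y) by 13 (x), 62 apart along its y. Origin: centre of its underside.
- die_dark: Bystander: dark steel die with a round shank, 34 mm flange, 52 high, in another well of the stand. Origin at the bottom of the shank.
- die_red: Bystander: red round-shanked die, 34 mm flange, 52 high, in another well of the stand. Origin at the bottom of the shank.
- hammer: Bystander: hammer lying on the bench. Origin under its middle.
- awl: Bystander: awl with a dark wooden handle lying on the bench, 150 long. Origin under its middle.
- jar: Bystander: small amber jar with black cap, 52 diameter, 55 high. Origin under its centre.
- wax: Bystander: yellow wax block 60 by 40 by 22. Origin under its centre.
- slicker: Bystander: dark wooden edge slicker, a grooved spool 44 diameter, 36 high. Origin under its centre.

How it is judged:
On the way, in this order (a step that is already met when the one before it is completed fails the run):
1. the anvil's foot has passed down through the slot, below the plate, still in line with the slot (z of anvil in the frame of socket between 0.024 and 0.0315 m and angle between the x axis of anvil and the x axis of socket, either way round below 0.2 rad and x of anvil in the frame of socket between -0.006 and 0.006 m and y of anvil in the frame of socket between -0.019 and 0.019 m), for 0.1 s.
2. held down below the plate, the anvil has been turned a quarter turn (z of anvil in the frame of socket between 0.024 and 0.034 m and angle between the x axis of anvil and the y axis of socket, either way round below 0.2 rad and x of anvil in the frame of socket between -0.006 and 0.006 m and y of anvil in the frame of socket between -0.019 and 0.019 m), for 0.05 s.
At the end, for the whole second after the job is handed in: Anvil released, still, upright (0.1 rad), foot under the plate and across the slot (its x within 0.15 rad of the base's y), risen into the groove (origin 33.5 to 37 mm above the base's underside), within 6 mm of the base's centre in x and 19 mm in y (z of anvil in the frame of socket between 0.0335 and 0.037 m and angle between the x axis of anvil and the y axis of socket, either way round below 0.15 rad and x of anvil in the frame of socket between -0.006 and 0.006 m and y of anvil in the frame of socket between -0.019 and 0.019 m and angle between anvil's own z axis and vertical below 0.1 rad and linear speed of anvil below 0.01 m/s and angular speed of anvil below 0.1 rad/s); the robot touches nothing.
It fails at once if the anvil is pressed against the base harder than 60 N (contact force between anvil and socket above 60 N).
It fails at once if another die or tool is shifted by more than 20 mm (distance of any of die_dark, die_red, hammer, awl, jar, wax, slicker from where it was at the start of the episode above 0.02 m).
It also fails if it takes over 48 s, if anything falls off the work surface, if the arm or the gripper's body presses on something with over 40 N, if the wrist force passes 120 N, or if a joint passes its speed limit or range.

## Working session

There is one attempt and no reset: what is moved stays moved. The work goes in short steps, Python scripts to look and compute and a tool call to move; the robot and the scene stay as the last step left them, time stands still between calls to the robot, and variables do not carry over. Pictures are saved under pics/ and viewed, about 8 in all and at most 12, crops included, and the job is handed in when it is done.

Besides the shell and the picture viewer there is one more tool, called after "Request:" by a JSON object that holds its "name" and its "arguments", one argument or row to a line. carry_out: Moves the arm, as the interface text tells. Its arguments: {"type":"object","properties":{"series":{"type":"array"},"hand":{"type":"number"}},"required":["series"]}

```bash
mkdir -p pics; cat > h.py <<'E'
import numpy as np, cv2
from scipy.spatial.transform import Rotation as R
from rig import robot, imaging, job_done
def cam(n,o=None):
    c=imaging.get_calibration(n)
    K=np.array([[c['fx'],0,c['cx']],[0,c['fy'],c['cy']],[0,0,1.]]);D=np.array(c['D'],float)
    if 'tool_from_camera' in c:
        o=o or robot.get_obs(); T=np.array(c['tool_from_camera']);Rt=R.from_rotvec(o['ee_rot']).as_matrix()
        Rw=Rt@T[:3,:3];p=Rt@T[:3,3]+np.array(o['tcp_pos'])
    else:
        r=np.array(c['rotation'],float);Rw=r if r.shape==(3,3) else R.from_rotvec(r).as_matrix();p=np.array(c['xyz'])
    return K,D,Rw,p
def ray(C,uv,z):
    K,D,Rw,p=C
    u=cv2.undistortPoints(np.array(uv,float).reshape(-1,1,2),K,D).reshape(-1,2)
    d=np.c_[u[:,0],-u[:,1],-np.ones(len(u))]@Rw.T
    return p+d*((z-p[2])/d[:,2])[:,None]
def proj(C,P):
    K,D,Rw,p=C
    q=(np.atleast_2d(P)-p)@Rw*[1,-1,-1]
    return cv2.projectPoints(q,np.zeros(3),np.zeros(3),K,D)[0].reshape(-1,2)
def snap(n,f):
    o=robot.get_obs();im=imaging.get_image(n);cv2.imwrite('pics/'+f+'.png',im[:,:,::-1]);return cam(n,o),im
E
python3 - <<'E'
from h import *
for n in('scene','top'):
    print(imaging.get_calibration(n)); snap(n,n+'0')
print(imaging.get_calibration('wrist')); print(robot.get_obs())
a=cv2.imread('pics/top0.png');cv2.imwrite('pics/top0b.png',cv2.resize(a,(800,600)))
E
```

```text
{'fx': 442.28548708588573, 'fy': 442.28548708588573, 'cx': 261.8709075989992, 'cy': 195.6685278392159, 'D': array([-0.09700293,  0.        ,  0.        ,  0.        ,  0.        ]), 'xyz': array([ 1.32408731, -0.31923591,  1.21044617]), 'rotation': array([0.52934325, 0.36928514, 1.13729464])}
{'fx': 433.0675194795357, 'fy': 433.0675194795357, 'cx': 257.92037001617757, 'cy': 190.43048049493524, 'D': array([0.02680952, 0.        , 0.        , 0.        , 0.        ]), 'xyz': array([ 0.44113978, -0.02801373,  1.17387277]), 'rotation': array([ 0.11083697, -0.0780313 , -1.58468807])}
{'fx': 271.36372765764213, 'fy': 271.36372765764213, 'cx': 252.09358662414124, 'cy': 195.00105020422595, 'D': array([-0.00130892,  0.        ,  0.        ,  0.        ,  0.        ]), 'tool_from_camera': array([[-7.46736858e-05,  2.89944762e-01, -9.57043379e-01,
        -1.43619308e-01],
       [ 9.99999951e-01, -2.68247229e-04, -1.59293262e-04,
         6.38073270e-04],
       [-3.02910482e-04, -9.57043344e-01, -2.89944728e-01,
        -7.34838825e-02],
       [ 0.00000000e+00,  0.00000000e+00,  0.00000000e+00,
         1.00000000e+00]])}
{'time': 0.1, 'qpos': array([ 1.12272046e+00,  2.63501851e-01, -4.88469598e-02,  1.25939967e+00,
        4.19752890e-06,  1.41554128e+00]), 'dq': array([-1.14142057e-04, -9.22128891e-04,  2.60012603e-03,  7.75452303e-06,
        1.43961367e-03, -7.38030636e-04]), 'joint_efforts': array([ 1.14491188e-03, -6.38578963e+01,  3.85064113e+01,  9.93388414e-03,
       -2.43410932e-04,  1.53410792e-05]), 'tcp_pos': array([0.15142261, 0.50244593, 0.23086904]), 'ee_rot': array([ 0.2291263 ,  1.55883676, -0.23055668]), 'ft_force': array([-0.07002039, -0.54589137,  0.33789747]), 'ft_torque': array([ 0.01039543, -0.00618128,  0.00049621]), 'opening': 0.08548670598340052}
```

View pics/top0b.png

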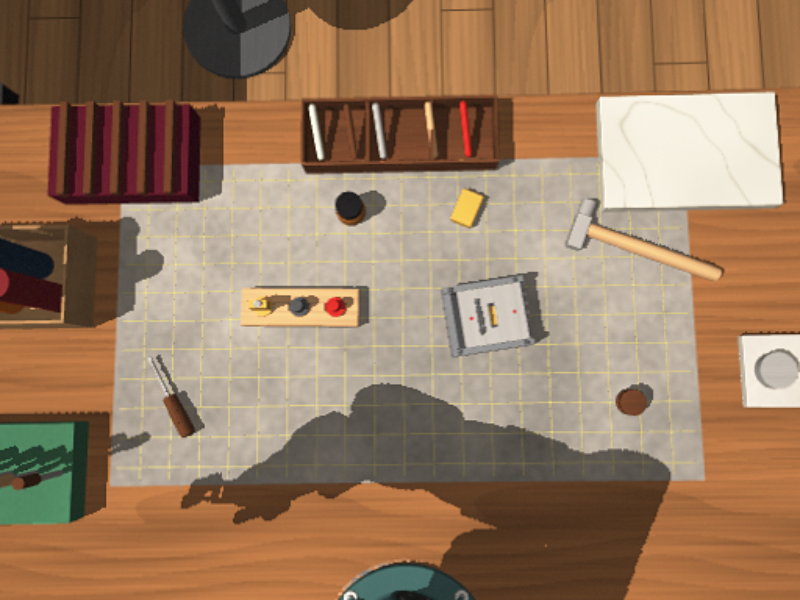

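View pics/scene0.png

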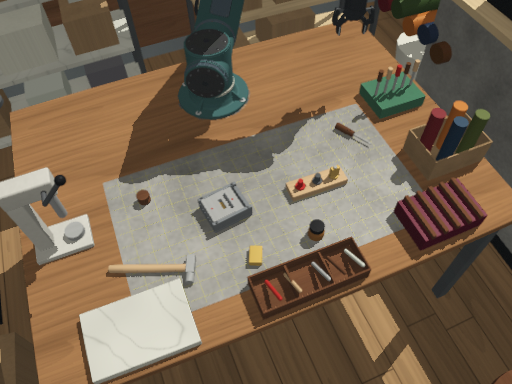

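The top view (800x600) shows the brass anvil in the left well at (260,305), and dark and red dies at (300,305) and (335,306). The base is centred near (490,316), with rib at (480,315) and slot at (493,315). Next I'll compute coarse positions.

```bash
python3 - <<'E'
from h import *
C=cam('top');s=512/800
f=lambda l,z:print(np.round(ray(C,np.array(l)*s,z),4).tolist())
f([[260,305]],.067); f([[300,305],[335,306]],.05)
f([[242,289],[361,289],[358,327],[241,326]],.026)
f([[472,319],[515,311]],.05); f([[493,315],[480,315]],.05)
f([[478,300],[484,333]],.056)
o=robot.get_obs();print(R.from_rotvec(o['ee_rot']).as_matrix().round(3))
a=cv2.imread('pics/top0.png')
t=cv2.resize(a[170:225,145:240],(760,440),interpolation=cv2.INTER_CUBIC)
cv2.imwrite('pics/c1.png',np.vstack([t[:,:],cv2.resize(a[170:235,270:355],(760,581),interpolation=cv2.INTER_CUBIC)])[:, :])
E
```

```text
[[0.5665, 0.2305, 0.067]]
[[0.5673, 0.1672, 0.05], [0.5646, 0.1085, 0.05]]
[[0.5993, 0.2713, 0.026], [0.5957, 0.0667, 0.026], [0.5306, 0.0723, 0.026], [0.5356, 0.2721, 0.026]]
[[0.5389, -0.1198, 0.05], [0.5511, -0.1914, 0.05]]
[[0.545, -0.1548, 0.05], [0.5454, -0.1332, 0.05]]
[[0.5699, -0.1301, 0.056], [0.5149, -0.1384, 0.056]]
[[-0.     0.289  0.957]
 [-0.001  0.957 -0.289]
 [-1.    -0.001 -0.   ]]
```

```bash
cat >> h.py <<'E'
def Rpsi(deg):
    a=np.radians(deg);y=np.array([np.cos(a),np.sin(a),0]);x=np.array([0,0,-1.]);return np.c_[x,y,np.cross(x,y)]
def plan(pos,psi,n,start=None):
    """straight rows from the measured (or given) pose to TCP pos, jaw azimuth psi"""
    o=robot.get_obs()
    p=np.array(o['tcp_pos']);Rm=R.from_rotvec(o['ee_rot']).as_matrix()
    if start: p,Rm=np.array(start[0]),Rpsi(start[1])
    rv=R.from_matrix(Rm.T@Rpsi(psi)).as_rotvec();rv[1:]*=1
    step=R.from_rotvec(rv/n);out=[];d=(np.array(pos)-p)/n
    for i in range(n):
        out.append([round(float(v),2) for v in list(Rm.T@d*100)+list(np.degrees(rv/n))]);Rm=Rm@step.as_matrix()
    for k in range(0,n,12): print(out[k:k+12])
E
python3 - <<'E'
from h import *
plan([.5665,.2305,.16],-1.2,15)
E
```

```text
[[0.47, -0.94, 3.17, 4.96, 0.0, 0.0], [0.47, -0.66, 3.24, 4.96, 0.0, 0.0], [0.47, -0.38, 3.29, 4.96, 0.0, 0.0], [0.47, -0.09, 3.31, 4.96, 0.0, 0.0], [0.47, 0.2, 3.3, 4.96, 0.0, 0.0], [0.47, 0.48, 3.27, 4.96, 0.0, 0.0], [0.47, 0.76, 3.22, 4.96, 0.0, 0.0], [0.47, 1.04, 3.14, 4.96, 0.0, 0.0], [0.47, 1.31, 3.04, 4.96, 0.0, 0.0], [0.47, 1.56, 2.92, 4.96, 0.0, 0.0], [0.47, 1.81, 2.77, 4.96, 0.0, 0.0], [0.47, 2.04, 2.6, 4.96, 0.0, 0.0]]
[[0.47, 2.26, 2.42, 4.96, 0.0, 0.0], [0.47, 2.46, 2.21, 4.96, 0.0, 0.0], [0.47, 2.64, 1.99, 4.96, 0.0, 0.0]]
```

Request:
{"name": "carry_out", "arguments": {
  "series": [
    [0.47,-0.94,3.17,5,0,0],
    [0.47,-0.66,3.24,5,0,0],
    [0.47,-0.38,3.29,5,0,0],
    [0.47,-0.09,3.31,5,0,0],
    [0.47,0.2,3.3,5,0,0],
    [0.47,0.48,3.27,5,0,0],
    [0.47,0.76,3.22,5,0,0],
    [0.47,1.04,3.14,5,0,0],
    [0.47,1.31,3.04,5,0,0],
    [0.47,1.56,2.92,5,0,0],
    [0.47,1.81,2.77,5,0,0],
    [0.47,2.04,2.6,5,0,0]
  ],
  "hand": 6
}}

```text
time: 1.1
tcp_pos: [0.4838, 0.2826, 0.1744]
ee_rot: [1.041, 1.308, -1.041]
ft_force: [0.6, 0.8, 0.2]
opening: 0.06
```

Request:
{"name": "carry_out", "arguments": {
  "series": [
    [0.47,2.26,2.42,5,0,0],
    [0.47,2.46,2.21,5,0,0],
    [0.47,2.64,1.99,4.4,0,0],
    [0,0,0,0,0,0],
    [0,0,0,0,0,0]
  ]
}}

```text
time: 1.52
tcp_pos: [0.566, 0.2276, 0.1598]
ee_rot: [1.225, 1.199, -1.227]
ft_force: [-0.5, 0.4, 0.2]
opening: 0.0598
```

```bash
python3 - <<'E'
from h import *
o=robot.get_obs();print(o['tcp_pos'],R.from_rotvec(o['ee_rot']).as_matrix().round(3).tolist())
C,im=snap('wrist','w1')
print(proj(C,[[.5665,.2305,.067]]))
E
```

```text
[0.56599974 0.22762776 0.1597667 ] [[-0.001, 1.0, -0.023], [-0.0, -0.023, -1.0], [-1.0, -0.001, 0.0]]
[[252.05886421 194.87940998]]
```

View pics/w1.png

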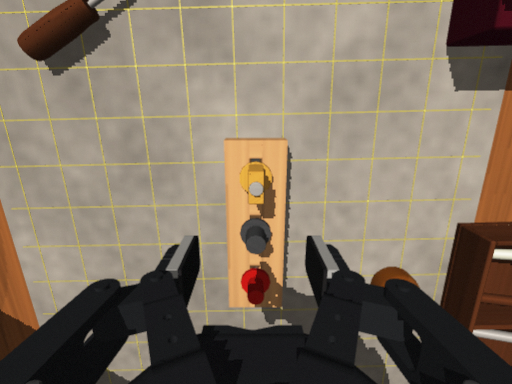

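The anvil is at (256,188): flange circle around (256,178), grip block columns 248–264. The dies are below it at (256,235) and (256,285).

```bash
python3 - <<'E'
from h import *
o=robot.get_obs();C=cam('wrist',o);im=cv2.imread('pics/w1.png')
hsv=cv2.cvtColor(im,cv2.COLOR_BGR2HSV)
g=((hsv[:,:,1]<70)&(hsv[:,:,2]>120)).astype(np.uint8);g[:178]=0;g[200:]=0;g[:,:245]=0;g[:,268:]=0
ys,xs=np.nonzero(g);print('button',xs.mean(),ys.mean(),len(xs),ray(C,[[xs.mean(),ys.mean()]],.073).round(4))
print('eye',ray(C,[[256,188]],.073).round(4))
m=cv2.inRange(hsv,(8,40,80),(24,190,255));m[:130]=0;m[315:]=0;m[:,:215]=0;m[:,295:]=0
m=cv2.morphologyEx(m,cv2.MORPH_CLOSE,np.ones((9,9)))
c=max(cv2.findContours(m,0,2)[0],key=cv2.contourArea);r=cv2.minAreaRect(c);print(r)
b=ray(C,cv2.boxPoints(r),.026);print(b.round(4).tolist(),b.mean(0))
cv2.imwrite('pics/w1c.png',cv2.resize(im[150:215,215:300],(680,520),interpolation=cv2.INTER_CUBIC))
E
```

```text
button 255.73825503355704 188.61744966442953 149 [[0.569  0.2387 0.073 ]]
eye [[0.5693 0.2393 0.073 ]]
((254.5, 222.0), (184.0, 79.0), 90.0)
[[0.5297, 0.2871, 0.026], [0.6085, 0.2855, 0.026], [0.6139, 0.0642, 0.026], [0.5164, 0.066, 0.026]] [0.5671237  0.17571151 0.026     ]
```

View pics/w1c.png

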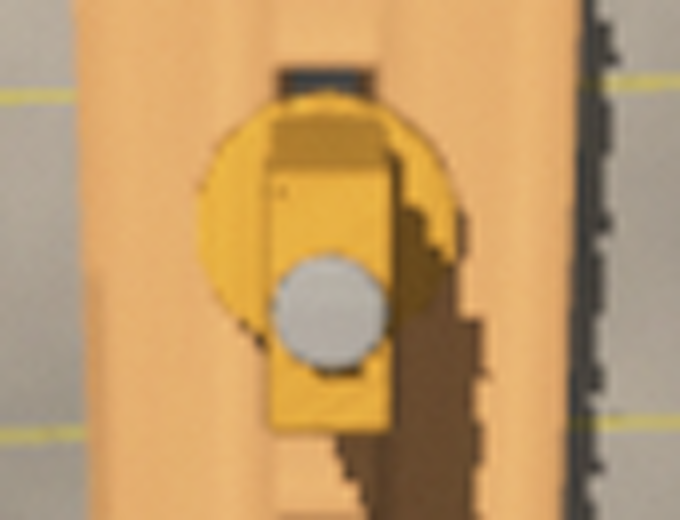

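```bash
python3 - <<'E'
from h import *
C=cam('wrist')
print(ray(C,[[256.1,178.1]],.032),ray(C,[[256.2,187.3]],.070),ray(C,[[248.5,187.3],[264,187.3]],.070))
print(ray(C,[[256,170.6],[256,204]],.070))
E
```

```text
[[0.56985573 0.23851203 0.032     ]] [[0.56947983 0.23908713 0.07      ]] [[0.56260673 0.23922411 0.07      ]
 [0.57644153 0.23894839 0.07      ]]
[[0.569547   0.25425547 0.07      ]
 [0.5690464  0.22335413 0.07      ]]
```

Request:
{"name": "carry_out", "arguments": {
  "series": [
    [0,0.16,-0.57,0,0,0],
    [0,0.16,-0.57,0,0,0],
    [2,0,0,0,0,0],
    [3,0,0,0,0,0],
    [3,0,0,0,0,0],
    [2.2,0,0,0,0,0],
    [1.3,0,0,0,0,0],
    [0.6,0,0,0,0,0],
    [0,0,0,0,0,0],
    [0,0,0,0,0,0]
  ]
}}

```text
time: 2.4
tcp_pos: [0.5688, 0.2408, 0.0406]
ee_rot: [1.224, 1.2, -1.223]
ft_force: [-0.3, 0.9, 0.2]
opening: 0.0602
```

Request:
{"name": "carry_out", "arguments": {
  "series": [
    [0,0,0,0,0,0],
    [0,0,0,0,0,0],
    [0,0,0,0,0,0],
    [0,0,0,0,0,0],
    [0,0,0,0,0,0],
    [0,0,0,0,0,0]
  ],
  "hand": 0
}}

```text
time: 2.9
tcp_pos: [0.569, 0.2402, 0.0405]
ee_rot: [1.225, 1.199, -1.223]
ft_force: [-2.1, 0.8, 5.2]
opening: 0.0128
```

Request:
{"name": "carry_out", "arguments": {
  "series": [
    [-0.5,0,0,0,0,0],
    [-1.5,0,0,0,0,0],
    [-3,0,0,0,0,0],
    [-3,0,0,0,0,0],
    [-2,0,0,0,0,0],
    [0,0,0,0,0,0]
  ]
}}

```text
time: 3.4
tcp_pos: [0.5704, 0.2405, 0.1443]
ee_rot: [1.228, 1.196, -1.219]
ft_force: [1.0, 0.4, -2.3]
opening: 0.0133
```

```bash
python3 - <<'E'
from h import *
o=robot.get_obs();print(o['opening'],o['ft_force'],o['qpos'])
plan([.496,-.163,.2],-80.8,16)
E
```

```text
0.013282038313433333 [ 0.95719725  0.44628534 -2.34399731] [2.67447233e-01 4.54866387e-01 1.12211965e-02 1.12120610e+00
 1.44186058e-05 1.85884390e+00]
[[-0.35, -0.41, 2.53, 4.98, -0.02, -0.01], [-0.35, -0.19, 2.56, 4.98, -0.02, -0.01], [-0.35, 0.03, 2.56, 4.98, -0.02, -0.01], [-0.35, 0.25, 2.55, 4.98, -0.02, -0.01], [-0.35, 0.47, 2.52, 4.98, -0.02, -0.01], [-0.35, 0.69, 2.47, 4.98, -0.02, -0.01], [-0.35, 0.9, 2.4, 4.98, -0.02, -0.01], [-0.35, 1.11, 2.31, 4.98, -0.02, -0.01], [-0.35, 1.3, 2.21, 4.98, -0.02, -0.01], [-0.35, 1.49, 2.09, 4.98, -0.02, -0.01], [-0.35, 1.67, 1.95, 4.98, -0.02, -0.01], [-0.35, 1.83, 1.8, 4.98, -0.02, -0.01]]
[[-0.35, 1.98, 1.63, 4.98, -0.02, -0.01], [-0.35, 2.11, 1.45, 4.98, -0.02, -0.01], [-0.35, 2.23, 1.27, 4.98, -0.02, -0.01], [-0.35, 2.33, 1.07, 4.98, -0.02, -0.01]]
```

Request:
{"name": "carry_out", "arguments": {
  "series": [
    [-0.35,-0.41,2.53,5,0,0],
    [-0.35,-0.19,2.56,5,0,0],
    [-0.35,0.03,2.56,5,0,0],
    [-0.35,0.25,2.55,5,0,0],
    [-0.35,0.47,2.52,5,0,0],
    [-0.35,0.69,2.47,5,0,0],
    [-0.35,0.9,2.4,5,0,0],
    [-0.35,1.11,2.31,5,0,0],
    [-0.35,1.3,2.21,5,0,0],
    [-0.35,1.49,2.09,5,0,0],
    [-0.35,1.67,1.95,5,0,0],
    [-0.35,1.83,1.8,5,0,0]
  ]
}}

```text
time: 4.4
tcp_pos: [0.5115, -0.0635, 0.1814]
ee_rot: [1.942, 0.495, -1.943]
ft_force: [-0.1, 0.0, -2.0]
opening: 0.0125
```

Request:
{"name": "carry_out", "arguments": {
  "series": [
    [-0.35,1.98,1.63,5,0,0],
    [-0.35,2.11,1.45,5,0,0],
    [-0.35,2.23,1.27,5,0,0],
    [-0.35,2.33,1.07,4.6,0,0],
    [0,0,0,0,0,0],
    [0,0,0,0,0,0],
    [0,0,0,0,0,0]
  ]
}}

```text
time: 4.98
tcp_pos: [0.4928, -0.1628, 0.1953]
ee_rot: [2.137, 0.174, -2.138]
ft_force: [-0.0, -0.2, -2.7]
opening: 0.0127
```

```bash
python3 - <<'E'
from h import *
o=robot.get_obs();print(o['tcp_pos'],o['ee_rot'],R.from_rotvec(o['ee_rot']).as_matrix().round(3).tolist())
C,im=snap('wrist','w2')
uv=proj(C,[[.545,-.155,.05]])[0];print(uv)
u,v=map(int,uv);u0,v0=max(u-80,0),max(v-60,0);c=im[v0:v0+120,u0:u0+160,::-1];print(u0,v0)
cv2.imwrite('pics/w2c.png',cv2.resize(c,None,fx=5,fy=5,interpolation=cv2.INTER_CUBIC))
E
```

```text
[ 0.49283808 -0.16281749  0.19528299] [ 2.13673703  0.17385324 -2.13827743] [[-0.001, 0.161, -0.987], [0.001, -0.987, -0.161], [-1.0, -0.001, 0.001]]
[253.24571672 134.54814881]
173 74
```

View pics/w2c.png

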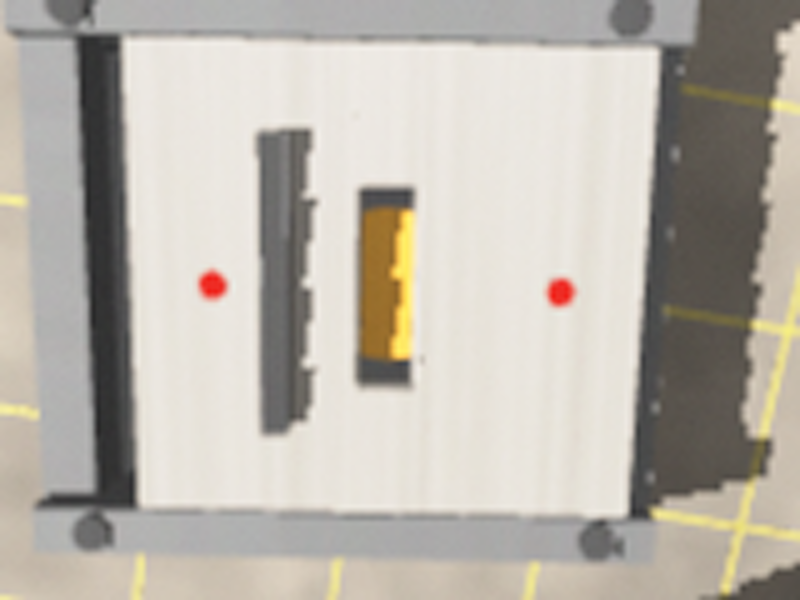

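The crop shows the slot at crop columns 358–413, rows 188–386, the rib on its left and red dots at (213,285) and (560,292).

```bash
python3 - <<'E'
from h import *
C=cam('wrist')
q=lambda l,z=.05:ray(C,np.array(l,float)/5-.4+[173,74],z)
r=q([[213,285],[560,292]]);print('dots',r.round(4).tolist(),r.mean(0),np.linalg.norm(r[0]-r[1]))
d=r[0]-r[1];print('yaw',np.degrees(np.arctan2(-d[0],d[1])))
s=q([[360,188],[414,188],[412,386],[357,386]]);print('slot',s.round(4).tolist(),s.mean(0))
for a,b in((0,3),(1,2)): d=s[a]-s[b];print('yaw',np.degrees(np.arctan2(-d[1],-d[0]))%180,np.linalg.norm(d))
for l in([[122,38],[136,508]],[[660,46],[632,516]],[[8,36],[696,44]],[[36,520],[655,520]],[[120,38],[660,46]],[[136,508],[632,516]]): 
    e=q(l);d=e[1]-e[0];print(e.round(4).tolist(),np.degrees(np.arctan2(d[1],d[0])))
o=robot.get_obs();print(R.from_rotvec(o['ee_rot']).as_matrix()[:,1])
E
```

```text
dots [[0.5427, -0.115, 0.05], [0.553, -0.1864, 0.05]] [ 0.54781421 -0.15068416  0.05      ] 0.0721039698525008
yaw 8.191293701233992
slot [[0.5666, -0.1422, 0.05], [0.5684, -0.153, 0.05], [0.5288, -0.1592, 0.05], [0.5269, -0.1477, 0.05]] [ 0.54767449 -0.15052106  0.05      ]
yaw 7.947790865365079 0.04014176153249174
yaw 8.912985367910409 0.04012976629852284
[[0.587, -0.0914, 0.05], [0.4929, -0.1043, 0.05]] -172.22340453898153
[[0.6028, -0.1966, 0.05], [0.5087, -0.2112, 0.05]] -171.13853603427626
[[0.5837, -0.0692, 0.05], [0.6043, -0.2035, 0.05]] -81.30979611517765
[[0.4867, -0.083, 0.05], [0.5086, -0.2164, 0.05]] -80.67190143449284
[[0.5869, -0.091, 0.05], [0.6028, -0.1966, 0.05]] -81.47775249922334
[[0.4929, -0.1043, 0.05], [0.5087, -0.2112, 0.05]] -81.61775640099572
[ 1.61576180e-01 -9.86859992e-01 -7.03551608e-04]
```

```bash
python3 - <<'E'
from h import *
plan([.5491,-.15,.098],-81.6,7)
E
```

```text
[[1.39, -0.05, -0.82, 0.13, 0.0, 0.01], [1.39, -0.05, -0.82, 0.13, 0.0, 0.01], [1.39, -0.05, -0.82, 0.13, 0.0, 0.01], [1.39, -0.05, -0.82, 0.13, 0.0, 0.01], [1.39, -0.05, -0.82, 0.13, 0.0, 0.01], [1.39, -0.06, -0.82, 0.13, 0.0, 0.01], [1.39, -0.06, -0.82, 0.13, 0.0, 0.01]]
```

Request:
{"name": "carry_out", "arguments": {
  "series": [
    [0.5,-0.05,-1.15,0.13,0,0],
    [1,-0.05,-1.15,0.13,0,0],
    [1.5,-0.05,-1.15,0.13,0,0],
    [2,-0.06,-1.15,0.13,0,0],
    [2,-0.06,-1.14,0.13,0,0],
    [1.7,-0.05,0,0.13,0,0],
    [1.03,-0.05,0,0.12,0,0],
    [0,0,0,0,0,0],
    [0,0,0,0,0,0],
    [0,0,0,0,0,0]
  ]
}}

```text
time: 5.87
tcp_pos: [0.5499, -0.1502, 0.0987]
ee_rot: [2.146, 0.157, -2.145]
ft_force: [0.3, 0.4, -1.7]
opening: 0.013
```

```bash
python3 - <<'E'
from h import *
o=robot.get_obs();print(o['tcp_pos'],R.from_rotvec(o['ee_rot']).as_matrix().round(4)[:,1])
C,im=snap('wrist','w3')
S=np.array([.5478,-.1506,.05]);print(proj(C,[S]))
cv2.imwrite('pics/w3c.png',cv2.resize(im[120:384,150:350,::-1],(450,594)))
E
```

```text
[ 0.54994837 -0.15022716  0.09874709] [ 1.456e-01 -9.893e-01  2.000e-04]
[[252.65453964 218.2794423 ]]
```

View pics/w3c.png

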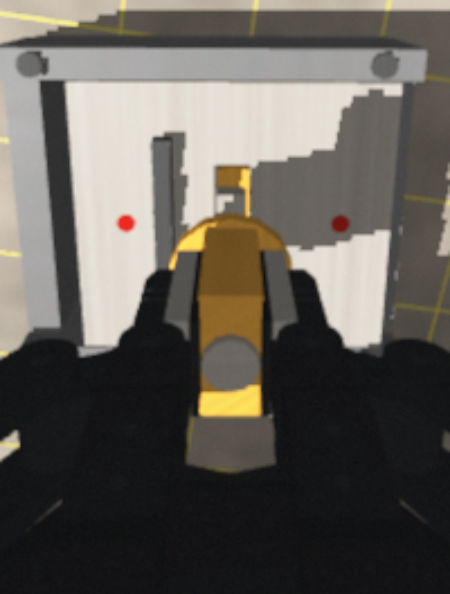

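The wrist view shows the anvil centred on the slot: button at crop column 231, slot 215–249. Now I'll go down gently.

Request:
{"name": "carry_out", "arguments": {
  "series": [
    [0.5,0,0.04,0,0,0],
    [0.3,0,0,0,0,0],
    [0.2,0,0,0,0,0],
    [0.1,0,0,0,0,0],
    [0.1,0,0,0,0,0],
    [0,0,0,0,0,0]
  ]
}}

```text
time: 6.42
tcp_pos: [0.5488, -0.1507, 0.0863]
ee_rot: [2.146, 0.156, -2.146]
ft_force: [-0.7, 0.3, -2.1]
opening: 0.0128
```

Request:
{"name": "carry_out", "arguments": {
  "series": [
    [0.1,0,0,0,0,0],
    [0.1,0,0,0,0,0],
    [0.1,0,0,0,0,0],
    [0,0,0,0,0,0]
  ]
}}

```text
time: 6.75
tcp_pos: [0.5488, -0.1506, 0.0833]
ee_rot: [2.146, 0.156, -2.146]
ft_force: [-0.5, 0.2, -2.6]
opening: 0.013
```

Request:
{"name": "carry_out", "arguments": {
  "series": [
    [0.1,0,0,0,0,0],
    [0.1,0,0,0,0,0],
    [0.1,0,0,0,0,0],
    [0.1,0,0,0,0,0],
    [0.1,0,0,0,0,0],
    [0.1,0,0,0,0,0]
  ]
}}

```text
time: 7.25
tcp_pos: [0.5489, -0.1506, 0.0774]
ee_rot: [2.146, 0.156, -2.146]
ft_force: [-0.0, -0.3, -2.6]
opening: 0.0131
```

Request:
{"name": "carry_out", "arguments": {
  "series": [
    [0.1,0,0,0,0,0],
    [0.1,0,0,0,0,0],
    [0.1,0,0,0,0,0],
    [0.1,0,0,0,0,0],
    [0,0,0,0,0,0]
  ]
}}

```text
time: 7.67
tcp_pos: [0.5489, -0.1506, 0.0735]
ee_rot: [2.146, 0.156, -2.146]
ft_force: [-1.5, 0.7, 2.7]
opening: 0.013
```

Request:
{"name": "carry_out", "arguments": {
  "series": [
    [0.1,0,0,0,0,0],
    [0.1,0,0,0,0,0],
    [0.1,0,0,0,0,0],
    [0.1,0,0,0,0,0],
    [0.1,0,0,0,0,0],
    [0.1,0,0,0,0,0],
    [0.1,0,0,0,0,0],
    [0,0,0,0,0,0],
    [0,0,0,0,0,0]
  ]
}}

```text
time: 8.42
tcp_pos: [0.549, -0.1507, 0.0665]
ee_rot: [2.146, 0.156, -2.146]
ft_force: [-0.9, 0.4, 4.9]
opening: 0.0128
```

Request:
{"name": "carry_out", "arguments": {
  "series": [
    [0.05,0,0,0,0,0],
    [0.05,0,0,0,0,0],
    [0.05,0,0,0,0,0],
    [0,0,0,0,0,0],
    [0,0,0,0,0,0]
  ]
}}

```text
time: 8.83
tcp_pos: [0.549, -0.1507, 0.0651]
ee_rot: [2.146, 0.156, -2.146]
ft_force: [-1.6, -0.1, 5.8]
opening: 0.0128
```

Request:
{"name": "carry_out", "arguments": {
  "series": [
    [0,-0.012,0,-5,0,0],
    [0,-0.012,0,-5,0,0],
    [0,-0.012,0,-5,0,0],
    [0,-0.012,0,-5,0,0],
    [0,-0.012,0,-5,0,0],
    [0,-0.012,0,-5,0,0]
  ]
}}

```text
time: 9.33
tcp_pos: [0.549, -0.1501, 0.0652]
ee_rot: [1.833, 0.641, -1.832]
ft_force: [-0.1, -0.2, 6.4]
opening: 0.0133
```

```bash
python3 - <<'E'
from h import *
o=robot.get_obs();print(o['ft_force'],o['ft_torque'],o['qpos'],o['tcp_pos'],R.from_rotvec(o['ee_rot']).as_matrix().round(3)[:,1])
E
```

```text
[-0.06130885 -0.19297686  6.35241241] [ 0.07400914  0.03026793 -0.02079142] [-4.10121728e-01  4.36415982e-01 -2.54780581e-01  8.78764003e-01
  6.42647684e-06  2.05833335e+00] [ 0.54898062 -0.15013893  0.06519229] [ 0.623 -0.782  0.001]
```

Turning freely, with hardly any moment. Now the rest of the turn.

Request:
{"name": "carry_out", "arguments": {
  "series": [
    [0,-0.012,0,-5,0,0],
    [0,-0.012,0,-5,0,0],
    [0,-0.012,0,-5,0,0],
    [0,-0.012,0,-5,0,0],
    [0,-0.012,0,-5,0,0],
    [0,-0.012,0,-5,0,0],
    [0,-0.012,0,-5,0,0],
    [0,-0.012,0,-5,0,0],
    [0,-0.012,0,-5,0,0],
    [0,-0.012,0,-5,0,0],
    [0,-0.012,0,-5,0,0],
    [0,-0.012,0,-5,0,0]
  ]
}}

```text
time: 10.33
tcp_pos: [0.5478, -0.1496, 0.0652]
ee_rot: [1.098, 1.275, -1.098]
ft_force: [0.1, 0.0, 5.8]
opening: 0.0133
```

Request:
{"name": "carry_out", "arguments": {
  "series": [
    [0,0,0,0,0,0],
    [0,0,0,0,0,0],
    [0,0,0,0,0,0]
  ]
}}

```text
time: 10.58
tcp_pos: [0.5478, -0.1496, 0.0652]
ee_rot: [1.101, 1.274, -1.101]
ft_force: [-0.4, -0.1, 6.5]
opening: 0.0133
```

```bash
python3 - <<'E'
from h import *
o=robot.get_obs();y=R.from_rotvec(o['ee_rot']).as_matrix()[:,1];print(o['ft_force'],o['ft_torque'],o['tcp_pos'],np.degrees(np.arctan2(y[1],y[0])))
E
```

```text
[-0.35012405 -0.12974821  6.47269792] [ 0.06433162  0.06953778 -0.03594578] [ 0.54775763 -0.1495873   0.06523617] 8.329514653589754
```

Request:
{"name": "carry_out", "arguments": {
  "series": [
    [-0.1,0,0,0,0,0],
    [-0.1,0,0,0,0,0],
    [-0.1,0,0,0,0,0],
    [-0.1,0,0,0,0,0],
    [-0.1,0,0,0,0,0],
    [0,0,0,0,0,0]
  ]
}}

```text
time: 11.08
tcp_pos: [0.5477, -0.1496, 0.0702]
ee_rot: [1.102, 1.274, -1.101]
ft_force: [2.0, -0.3, 3.0]
opening: 0.0132
```

Request:
{"name": "carry_out", "arguments": {
  "series": [
    [-0.05,0,0,0,0,0],
    [-0.05,0,0,0,0,0],
    [0,0,0,0,0,0]
  ]
}}

```text
time: 11.33
tcp_pos: [0.5476, -0.1495, 0.0711]
ee_rot: [1.102, 1.274, -1.101]
ft_force: [2.0, -0.9, 3.2]
opening: 0.0129
```

Request:
{"name": "carry_out", "arguments": {
  "series": [
    [0,0,0,0,0,0],
    [0,0,0,0,0,0],
    [0,0,0,0,0,0],
    [0,0,0,0,0,0],
    [0,0,0,0,0,0]
  ],
  "hand": 4
}}

```text
time: 11.75
tcp_pos: [0.5471, -0.1493, 0.0708]
ee_rot: [1.101, 1.275, -1.102]
ft_force: [-0.1, -0.7, 0.2]
opening: 0.0402
```

Request:
{"name": "carry_out", "arguments": {
  "series": [
    [-0.5,0,0,0,0,0],
    [-1,0,0,0,0,0],
    [-2,0,0,0,0,0],
    [-3,0,0,0,0,0],
    [-3,0,0,0,0,0],
    [-2,0,0,0,0,0],
    [-1,0,0,0,0,0],
    [0,0,0,0,0,0],
    [0,0,0,0,0,0],
    [0,0,0,0,0,0]
  ]
}}

```text
time: 12.58
tcp_pos: [0.547, -0.1492, 0.1954]
ee_rot: [1.101, 1.275, -1.102]
ft_force: [-0.7, 0.6, -1.2]
opening: 0.0403
```

```bash
python3 - <<'E'
from h import *
o=robot.get_obs();print(o['tcp_pos'],o['ft_force'])
C,im=snap('wrist','w4')
u,v=map(int,proj(C,[[.5476,-.1505,.08]])[0]);u0,v0=max(u-80,0),max(v-60,0);print(u0,v0)
cv2.imwrite('pics/w4c.png',cv2.resize(im[v0:v0+120,u0:u0+160,::-1],None,fx=5,fy=5,interpolation=cv2.INTER_CUBIC))
E
```

```text
[ 0.5470129  -0.14924345  0.19541474] [-0.67311073  0.61553128 -1.1618133 ]
171 132
```

View pics/w4c.png

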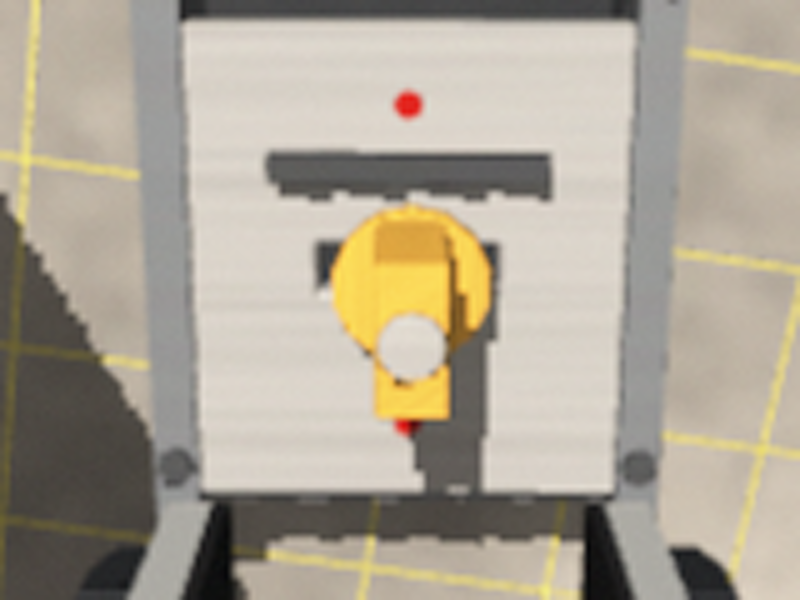

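The anvil stands across the slot, in line with the red dots: flange at about (412,285), button at (411,347). A quick check for height and tilt, then I'll hand in.

```bash
python3 - <<'E'
from h import *
C=cam('wrist');q=lambda p,z:ray(C,[np.array(p,float)/5-.4+[171,132]],z)[0].round(4)
print('flange',q((412,285),.063),'button',q((411,347),.104),'if unlocked low',q((412,285),.056),q((411,347),.097))
a,b=q((374,418),.101),q((374.5,263),.101);print('block',np.linalg.norm(a-b),'yaw y',np.degrees(np.arctan2(*(b-a)[[0,1]])))
l=q((331,285),.063);r=q((492,285),.063);print('flange dia',np.linalg.norm(l-r))
job_done()
E
```

```text
flange [ 0.5486 -0.151   0.063 ] button [ 0.5485 -0.1514  0.104 ] if unlocked low [ 0.5489 -0.153   0.056 ] [ 0.5488 -0.1537  0.097 ]
block 0.029981661061388817 yaw y -7.8598412476618345
flange dia 0.0339554119397778
the job is handed in; nothing more can be done
```

The anvil is locked in the twist-lock base, turned a quarter turn and released, and the job is handed in; no verdict is reported back. I took it from the left well and passed its foot through the slot at the first try. I then pressed it down to about 28.6 mm, turned it 90° and let it rise before letting go.

- **Contact force:** about 6 N at the end of the moves was the most the wrist showed, well under the 60 N limit.
- **Time:** about 12.6 s of the 48 s was used.
- **Pose at the end:** the last wrist picture shows the anvil upright. Flange and button centres agree within 0.5 mm, and the flange measures 34 mm across and the block 30 mm long, as they should.
- **Angle:** it lies along the line of the red dots at about 7.9°, against about 8.4° measured for the base.
- **Height:** I did not measure the final height directly. Just before release the tool position put the anvil's origin at about 34.6 mm, within the 33.5–37 mm range, and it had risen freely past 32 mm. The flange and button matched their locked heights.
- **Robot:** it was about 12 cm clear of the anvil at hand-in, and I moved no other die or tool on purpose, though I took no final picture of them.

No check failed or disagreed.

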